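# Put the scrub brush away in the roll-top case

## Task

Roll the slatted cover of the case fully open, put the long-handled scrub brush away inside, bristles down and lying lengthwise between the two low rails, setting it down gently rather than dropping it, and then roll the cover fully shut. Its handle may point to either end of the case. Leave the other things on the ledge where they are.

Things in the scene. Friction and masses are not known exactly. Their poses are not given: they have to be found in the camera images.
- case: Pale wooden roll-top case, fixed: 256 deep (x), 246 wide (y), 215 high. Origin: centre of its underside; z up, front faces its own -x. Base block 60 high (its drawer front is dummy); its top is the inner floor, 230 wide between round end cheeks (260 dia). Front wall 6 thick, outer face x = -122, top 116 up. Cover open, it is open to above from the front wall to x = +60 (cover's edge, 189 up).
- cover (a joint): Curved cover of aluminium slats (radius 120 about the track line, 5 thick, 224 wide, 0.3 kg), rad: 0 = fully shut, its edge on the front wall; grows as it rolls up and back; 1.833 = fully open, end stop. Starts shut or a little ajar. It stays wherever it is left; moving it takes 1 to 6 N at the bar.
- cover_bar (a point): Middle of the cover's handle, a round steel bar, 12 dia, 126 long, parallel to the case's y axis, on two thin posts 55 either side. At joint value q it lies in the case frame at x = -172 cos(0.314 + q), z = 85 + 172 sin(0.314 + q) (mm, rad). About 43 clear between bar and slats radially; 36 clear, level, between bar and front wall when shut. It can turn between gripping fingers.
- bay (a point): Centre of the brush's place on the inner floor of the case: case frame (-45, 0, 60). It lies between two rails along the case's y axis, each 8 high and 6 wide, 66 clear between them, running the full 230 inner width. Same axes as the case.
- brush: Wooden scrub brush with handle, about 0.14 kg, lying bristles down. Origin: under the middle of the bristle block, at bristle-end level; z up, x towards the nose, handle to -x. Block 90 long (x -45 to 45), 50 wide (y), 44 high (stiff bristles 0 to 24, wooden back 24 to 44). Handle 24 to 30 wide, 14 thick, its middle 34 up, x = -45 to -125. Balance point near x = -13.
- brush_mid (a point): Middle of the whole brush's length at bristle-end level: brush frame (-40, 0, 0); same axes as the brush. This point belongs over the bay's centre.
- nailbrush: Bystander: small nail brush without a handle, 70 x 34 x 44 high; origin under its middle.
- cup: Bystander: empty aluminium cup, 72 across, 85 high; origin under its middle.
- caddy: Bystander: turntable caddy, 140 across, 120 high, carrying four plastic clothes pegs; origin under its middle.
- dish: Bystander: soap bar in a plastic dish, 115 x 85 x 33 high; origin under its middle.
- jar: Bystander: glass jar, 80 across, 110 high; origin under its middle.
- detergent: Bystander: plain white bottle, 70 across, 210 high; origin under its middle.
- track (a point): Case frame (0, 0, 85): middle of the centre line, parallel to the case's y axis, about which the cover's circular track runs. Same axes as the case. A curved wooden housing (radius 130) closes the back of the case, from 35 deg above level behind downward.
Not all that is in view belongs to the job. What is meant by the brush is not purple, and is the smaller of those in its own colour.

How it is judged:
On the way, in this order (a step that is already met when the one before it is completed fails the run):
1. the cover is rolled open (at least 1.2 rad) (value of joint cover above 1.2 rad), for 0.2 s.
2. the brush lies in its place between the rails, bristles down, let go (x of brush_mid in the frame of bay between -0.015 and 0.015 m and y of brush_mid in the frame of bay between -0.035 and 0.035 m and z of brush_mid in the frame of bay between -0.006 and 0.006 m and angle between brush's own z axis and vertical below 0.12 rad and angle between the x axis of brush and the y axis of case, either way round below 0.25 rad and contact force between the fingers and brush below 0.2 N), for 0.3 s.
At the end, for the whole second after the job is handed in: Brush at rest on the case's inner floor between the rails, bristles down (tilt < 0.12 rad), along the case's width within 0.25 rad; brush_mid within 15 mm across the rails, 35 mm along, 6 mm in height of the bay centre; cover shut to within 0.06 rad and still (x of brush_mid in the frame of bay between -0.015 and 0.015 m and y of brush_mid in the frame of bay between -0.035 and 0.035 m and z of brush_mid in the frame of bay between -0.006 and 0.006 m and angle between brush's own z axis and vertical below 0.12 rad and angle between the x axis of brush and the y axis of case, either way round below 0.25 rad and value of joint cover below 0.06 rad and velocity of joint cover between -0.05 and 0.05 rad/s and linear speed of brush below 0.03 m/s); the robot touches nothing.
It fails at once if the brush is dropped or flung into the case (faster than 0.6 m/s within 150 mm of its place) (distance between brush_mid and bay below 0.15 m and linear speed of brush above 0.6 m/s).
It fails at once if another thing on the ledge is moved by more than 30 mm (distance of any of nailbrush, cup, caddy, dish, jar, detergent from where it was at the start of the episode above 0.03 m).
It also fails if it takes over 67 s, if anything falls off the work surface, if the arm or the gripper's body presses on something with over 40 N, if the wrist force passes 120 N, or if a joint passes its speed limit or range.

## Robot

A 6-joint arm with a two-finger parallel gripper is mounted at the origin on the work surface. World frame = base frame: x ahead of the robot, y to its left, z up, the work surface at z = 0. Lengths are in m, angles in rad, forces in N, time in s.
With the tool pointing down it reaches from about 0.325 to 0.775 m from the base axis. Payload 5.5 kg.
Tool frame: the origin (TCP) lies between the finger pads; the fingertips stand 8 mm ahead of it and the grasp point (between the pads) lies 11 mm behind it (tcp_to_tips is the distance from the TCP to the fingertips, in m); z points along the fingers, y is the direction in which the jaws open and shut (so a half turn about z gives the same grasp; the last joint's range is limited). The gripper opens to 88 mm and grips with 3 to 60 N. Pads are 20 mm wide; open, the fingers measure 115 mm over their backs; the gripper's body (75 mm by 178 mm) begins 61 mm behind the grasp point.
Start: joints at [1.177, 0.091, 1.231, -0, 1.82, -0.057], TCP at [0.198, 0.566, 0.231] pointing down, gripper open.
Joint ranges: [-2.87, 2.87], [-0.86, 2.18], [0.17, 2.46], [-1.51, 4.65], [0.06, 2.69], [-2.65, 2.65]. Speed limits (rad/s): [2.57, 2.57, 3.01, 3.14, 3.14, 3.14].

## Interface

Orientations are given as a unit quaternion [w, x, y, z].
In Python, from bench import * gives the robot as it stands. Calls block until the motion is done:
- move_to(position, orientation): joint-space move of the TCP to a pose.
- move_l(position, speed=0.15, orientation=None): straight line of the TCP; orientation=None keeps the orientation; speed is the mean speed in m/s.
- movej(angles): joint-space move.
- gripper_open() and close(): open the fingers fully, or close them until they stop; the grip force is fixed at half the most.
- hold(seconds).
- inverse_kinematics(position, orientation): joint angles nearest the present ones, or None.
- state(): the state.
- get_image(name): name is "side" or "top"; returns a dict with "frame" (384x512x3 uint8, blue, green, red), "depth" (384x512 float32, m along the optical axis (not along the pixel's ray), 0 where there is no reading), "camera_matrix" (3x3 intrinsics, pixels), "view" (4x4, takes a point from world to camera coordinates). Camera axes: x right, y up, looking along -z (the intrinsics and any distortion apply to the point x, -y, -z); pixel columns grow to the right and rows downward; lengths in m; the calibration is good to about 2 mm. A picture is of the moment at which its call begins.
A pose or a line that the arm cannot do raises IKError and nothing moves.
- job_done(): hands the job in, once; it reports no verdict.
The state is a dict: "time": time; "joint_pos": joint angles; "dq": joint speeds; "joint_torque": joint torques, N m; "ee_pos": TCP position; "ee_rot": TCP orientation; "ft_force": force on the tool from outside, world axes, zero at the start; "moment": the same for the moment, N m; "finger_gap": finger opening in m.
Only numpy, scipy, OpenCV 4.12 (cv2) and the standard library are available. Lean on these libraries where they do the work, as an engineer would, in place of code of your own. Each camera call takes 0.05 s, during which the arm holds its last target. There are 200 camera calls.

## Working session

There is one attempt and no reset: what is moved stays moved. The work goes in short steps, each a Python script; the robot and the scene stay as the last script left them, time stands still between calls to the robot, and variables do not carry over. Pictures are saved under pics/ and viewed, about 8 in all and at most 12, crops included, and the job is handed in when it is done.

```bash
mkdir -p pics; cat > h.py <<'E'
from bench import *
import numpy as np, cv2
def cloud(d):
    K=np.array(d["camera_matrix"]);V=np.array(d["view"]);z=np.array(d["depth"])
    v,u=np.mgrid[0:z.shape[0],0:z.shape[1]]
    x=(u-K[0,2])/K[0,0]*z;y=(v-K[1,2])/K[1,1]*z
    P=np.stack([x,-y,-z,np.ones_like(z)],-1)@np.linalg.inv(V).T
    P=P[...,:3];P[z==0]=np.nan
    return P
E
python3 - <<'E'
from h import *
for n in("side","top"):
    d=get_image(n);cv2.imwrite(f"pics/{n}0.png",d["frame"]);np.savez(f"{n}0.npz",P=cloud(d),f=d["frame"],K=d["camera_matrix"],V=d["view"])
    print(n,np.linalg.inv(d["view"])[:3].round(3).tolist(),np.array(d["camera_matrix"]).round(1).tolist(),[k for k in d])
s=state();print(s)
E
```

```text
side [[-0.774, -0.422, 0.471, 1.185], [0.632, -0.534, 0.561, 0.809], [0.015, 0.732, 0.681, 1.076]] [[458.3, 0.0, 258.3], [0.0, 458.3, 194.3], [0.0, 0.0, 1.0]] ['frame', 'depth', 'camera_matrix', 'view']
top [[0.008, 0.998, -0.065, 0.43], [-1.0, 0.009, 0.005, 0.002], [0.006, 0.065, 0.998, 1.369]] [[385.0, 0.0, 254.0], [0.0, 385.0, 189.0], [0.0, 0.0, 1.0]] ['frame', 'depth', 'camera_matrix', 'view']
{'time': 0.1, 'joint_pos': array([ 1.17729798e+00,  9.18042908e-02,  1.23173044e+00,  1.29377305e-05,
        1.81980982e+00, -5.67213918e-02]), 'dq': array([ 0.0009326 ,  0.00050068, -0.00325906,  0.00104474, -0.00194671,
       -0.00051134]), 'joint_torque': array([ 2.51770565e-03, -4.47856271e+01, -4.07568634e+01,  7.00242841e-02,
        2.85081955e-02, -1.20767822e-04]), 'ee_pos': array([0.19818382, 0.56606488, 0.22962732]), 'ee_rot': array([-2.01636187e-04,  1.67592210e-01,  9.85856016e-01, -8.52448981e-04]), 'ft_force': array([-0.21877546, -0.63770878, -0.57115423]), 'moment': array([ 0.02556747, -0.00312846,  0.03599925]), 'finger_gap': 0.08769097859736037}
```

View pics/top0.png

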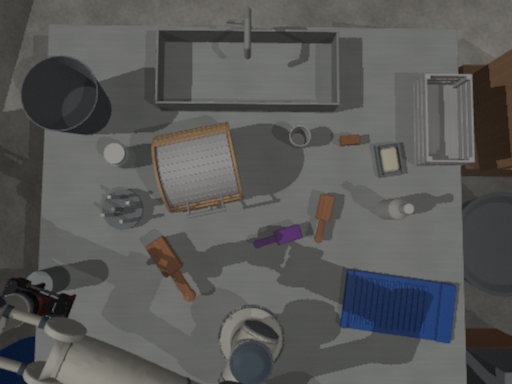

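View pics/side0.png

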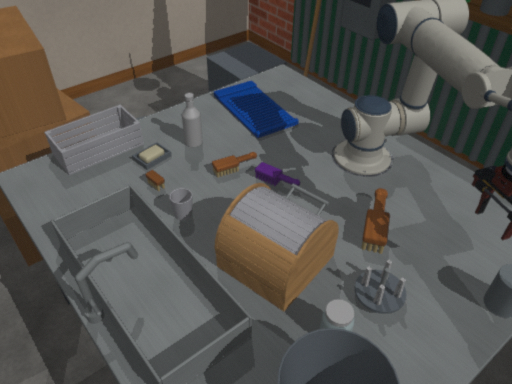

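Top view: the case is at (197,167) with its bar at (208,207). Brush candidates are the large orange-brown one at (165,262), the purple one at (285,236), the orange one with a handle at (325,210), and the handleless nail brush at (350,140). The one at (325,210) fits, being non-purple and the smaller of the two long-handled orange ones. I'll measure it and confirm it in a crop.

```bash
python3 - <<'E'
from h import *
from scipy.optimize import least_squares
T=np.load("top0.npz");S=np.load("side0.npz")
f=T["f"];hsv=cv2.cvtColor(f,cv2.COLOR_BGR2HSV);P=T["P"]
print("table z",np.nanmedian(P[250:280,300:330,2]))
m=((hsv[...,0]<18)&(hsv[...,1]>110)&(hsv[...,2]>50)).astype(np.uint8)
n,l,st,c=cv2.connectedComponentsWithStats(m)
for i in range(1,n):
    if st[i,4]>60:
        q=P[l==i];q=q[np.isfinite(q).all(1)]
        r=cv2.minAreaRect(q[:,:2].astype(np.float32));print(i,c[i].round(),st[i,4],"rect",np.round(r[0],3),np.round(r[1],3),round(r[2],1),"z",np.percentile(q[:,2],[5,50,95]).round(3))
# case
A=[];C=[]
for D in(T,S):
    p=D["P"].reshape(-1,3);g=cv2.cvtColor(D["f"],cv2.COLOR_BGR2HSV).reshape(-1,3)
    k=np.isfinite(p).all(1)&(p[:,2]>.06)&(p[:,2]<.3)&(np.hypot(p[:,0]-.49,p[:,1]-.17)<.24)
    A.append(p[k]);C.append(g[k])
for p,g,nm in zip(A,C,("top","side")):
    sl=(g[:,1]<60)&(p[:,2]>.15)
    q=p[sl]
    w=lambda x:((q[:,0]-x[0])*np.cos(x[1])+(q[:,1]-.17)*np.sin(x[1]))
    res=lambda x:np.hypot(w(x),q[:,2]-.085)-.1225
    r=least_squares(res,[.5,.15],loss="soft_l1",f_scale=.003)
    x=r.x;print(nm,"slats",sl.sum(),x,"rms",np.median(abs(r.fun)))
    e=np.array([-np.sin(x[1]),np.cos(x[1])]);d=np.array([np.cos(x[1]),np.sin(x[1])])
    o=np.array([x[0],.17])
    X=(p[:,:2]-o)@d;Y=(p[:,:2]-o)@e
    wd=(g[:,1]>=70)&(p[:,2]>.15)
    print(" wood Y pct",np.percentile(Y[wd],[0.5,2,50,98,99.5]).round(3),"slat Y",np.percentile(Y[sl],[1,99]).round(3), "topz",p[:,2].max())
    b=(np.hypot(X,p[:,2]-.085)>.155)&(abs(Y)<.09)&(p[:,2]>.1)&(X<0)
    if b.sum(): 
        R=np.hypot(X[b],p[b,2]-.085);print(" bar",b.sum(),"Y",Y[b].min().round(3),Y[b].max().round(3),"R",np.median(R).round(3),"ang",np.median(np.arctan2(p[b,2]-.085,-X[b])).round(3),"X,z",np.median(X[b]).round(3),np.median(p[b,2]).round(3))
cv2.imwrite("pics/crop1.png",cv2.resize(f[120:310,130:400],None,fx=2.9,fy=2.9,interpolation=cv2.INTER_CUBIC))
E
```

```text
table z -0.0016630927834277998
1 [504.  94.] 1105 rect [ 0.824 -1.054] [0.492 0.181] 29.4 z [-0.272 -0.168 -0.113]
2 [471.  69.] 120 rect [ 1.133 -1.03 ] [0.053 0.106] 36.1 z [-0.425 -0.418 -0.297]
3 [350. 140.] 171 rect [ 0.692 -0.337] [0.03  0.068] 5.3 z [0.037 0.042 0.046]
7 [323. 214.] 467 rect [ 0.418 -0.242] [0.048 0.162] 77.6 z [0.036 0.041 0.047]
14 [169. 265.] 1044 rect [0.241 0.266] [0.234 0.068] 35.4 z [0.054 0.06  0.065]
top slats 4433 [0.58905235 0.21548989] rms 0.0015259231979233429
 wood Y pct [-0.113 -0.112  0.022  0.131  0.132] slat Y [-0.099  0.12 ] topz 0.21785841625557012
 bar 170 Y -0.052 0.073 R 0.173 ang 0.467 X,z -0.154 0.163
side slats 3572 [0.58396234 0.21296769] rms 0.0013213508779700359
 wood Y pct [-0.113 -0.111  0.049  0.133  0.134] slat Y [-0.1    0.118] topz 0.21709509273390493
 bar 182 Y -0.055 0.073 R 0.169 ang 0.478 X,z -0.15 0.164
```

View pics/crop1.png

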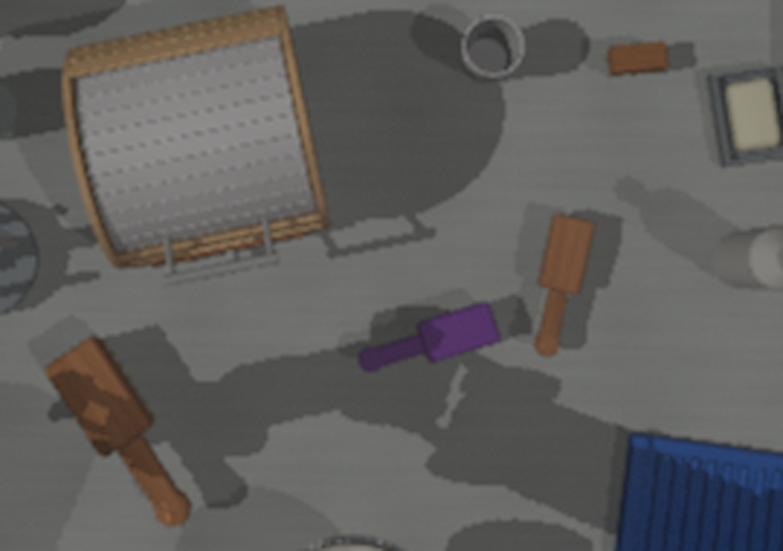

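Crop: the target brush at about (560,285) measures 48 x 162 mm, so it matches 50 x 170. The other orange one at (110,430) is 68 x 234 mm and is too big. The case origin is about (0.584, 0.180) with yaw 0.214, and the bar is at angle 0.47, so the cover is ajar by about 0.16 rad. Next I check reachability along the bar arc.

```bash
cat >> h.py <<'E'
from scipy.spatial.transform import Rotation as Rot
YAW=.2142; O=np.array([.5844,.1796,0.])
Rc=Rot.from_euler("z",YAW).as_matrix()
def quat(M): return Rot.from_matrix(M).as_quat(scalar_first=True)
def W(p): return O+Rc@np.array(p)
def barpose(th,phi,back=0.,sg=1,r=.172):
    """TCP pose gripping the bar at angle th with tool elevation phi, backed off along the tool"""
    z=np.array([np.cos(phi),0,-np.sin(phi)]);x=np.array([0,sg,0.]);y=np.cross(z,x)
    b=np.array([-r*np.cos(th),0,.085+r*np.sin(th)])
    return W(b+(.011-back)*z),quat(Rc@np.column_stack([x,y,z]))
def down(yaw):  # tool pointing down, jaw axis y at given yaw
    y=np.array([np.cos(yaw),np.sin(yaw),0]);z=np.array([0,0,-1.]);return quat(np.column_stack([np.cross(y,z),y,z]))
E
python3 - <<'E'
from h import *
f=lambda q:None if q is None else np.round(q,2).tolist()
for sg in(1,-1):
  for th,phi,b in((.472,.6,0),(.472,.75,.1),(.472,.75,0),(.472,.9,0),(.314,.6,0),(.314,.6,.1),(1.2,1.2,0),(2.14,1.57,0),(2.14,1.3,0),(2.14,1.57,.1)):
    print(sg,th,phi,b,f(inverse_kinematics(*barpose(th,phi,b,sg))))
g=-.216
for k in(0,np.pi):
  print("pick",f(inverse_kinematics([.444,-.248,.023],down(g+np.pi/2+k))),"place",f(inverse_kinematics(W([-.045,0,.3]),down(YAW+k))),f(inverse_kinematics(W([-.045,0,.083]),down(YAW+k))))
E
```

```text
1 0.472 0.6 0 None
1 0.472 0.75 0.1 None
1 0.472 0.75 0 None
1 0.472 0.9 0 None
1 0.314 0.6 0 None
1 0.314 0.6 0.1 None
1 1.2 1.2 0 [0.25, -0.37, 1.69, -0.01, 1.46, 0.04]
1 2.14 1.57 0 [0.24, 0.38, 0.92, -0.0, 1.84, 0.02]
1 2.14 1.3 0 [0.24, 0.13, 1.23, -0.01, 1.51, 0.03]
1 2.14 1.57 0.1 [0.24, 0.45, 0.65, -0.0, 2.04, 0.02]
-1 0.472 0.6 0 None
-1 0.472 0.75 0.1 None
-1 0.472 0.75 0 None
-1 0.472 0.9 0 None
-1 0.314 0.6 0 None
-1 0.314 0.6 0.1 None
-1 1.2 1.2 0 None
-1 2.14 1.57 0 None
-1 2.14 1.3 0 None
-1 2.14 1.57 0.1 None
pick [-0.58, -0.09, 1.79, -0.0, 1.45, -1.93] place [0.24, 0.03, 1.17, -0.0, 1.94, 0.03] [0.24, 0.02, 1.56, -0.0, 1.56, 0.03]
pick [-0.58, -0.09, 1.79, -0.0, 1.45, 1.21] place None None
```

```bash
python3 - <<'E'
from h import *
for b in (0,.06):
 for th in(.314,.472,.6,.8,1.0):
  print(b,th,[ph for ph in np.arange(.6,2.0,.1).round(1) if inverse_kinematics(*barpose(th,ph,b)) is not None])
for th,ph in((.314,1.3),(.472,1.2),(.472,1.4)):
  q=inverse_kinematics(*barpose(th,ph)); print(th,ph,None if q is None else q.round(2))
E
```

```text
0 0.314 [np.float64(1.1), np.float64(1.2), np.float64(1.3), np.float64(1.4), np.float64(1.5), np.float64(1.6), np.float64(1.7), np.float64(1.8), np.float64(1.9)]
0 0.472 [np.float64(1.1), np.float64(1.2), np.float64(1.3), np.float64(1.4), np.float64(1.5), np.float64(1.6), np.float64(1.7), np.float64(1.8), np.float64(1.9)]
0 0.6 [np.float64(1.0), np.float64(1.1), np.float64(1.2), np.float64(1.3), np.float64(1.4), np.float64(1.5), np.float64(1.6), np.float64(1.7), np.float64(1.8), np.float64(1.9)]
0 0.8 [np.float64(0.9), np.float64(1.0), np.float64(1.1), np.float64(1.2), np.float64(1.3), np.float64(1.4), np.float64(1.5), np.float64(1.6), np.float64(1.7), np.float64(1.8), np.float64(1.9)]
0 1.0 [np.float64(0.8), np.float64(0.9), np.float64(1.0), np.float64(1.1), np.float64(1.2), np.float64(1.3), np.float64(1.4), np.float64(1.5), np.float64(1.6), np.float64(1.7), np.float64(1.8), np.float64(1.9)]
0.06 0.314 [np.float64(1.2), np.float64(1.3), np.float64(1.4), np.float64(1.5), np.float64(1.6), np.float64(1.7), np.float64(1.8), np.float64(1.9)]
0.06 0.472 [np.float64(1.1), np.float64(1.2), np.float64(1.3), np.float64(1.4), np.float64(1.5), np.float64(1.6), np.float64(1.7), np.float64(1.8), np.float64(1.9)]
0.06 0.6 [np.float64(1.1), np.float64(1.2), np.float64(1.3), np.float64(1.4), np.float64(1.5), np.float64(1.6), np.float64(1.7), np.float64(1.8), np.float64(1.9)]
0.06 0.8 [np.float64(1.0), np.float64(1.1), np.float64(1.2), np.float64(1.3), np.float64(1.4), np.float64(1.5), np.float64(1.6), np.float64(1.7), np.float64(1.8), np.float64(1.9)]
0.06 1.0 [np.float64(0.9), np.float64(1.0), np.float64(1.1), np.float64(1.2), np.float64(1.3), np.float64(1.4), np.float64(1.5), np.float64(1.6), np.float64(1.7), np.float64(1.8), np.float64(1.9)]
0.314 1.3 [ 0.26 -0.59  2.01 -0.01  1.45  0.05]
0.472 1.2 [ 0.27 -0.66  2.02 -0.02  1.41  0.05]
0.472 1.4 [ 0.26 -0.46  1.86 -0.01  1.57  0.04]
```

```bash
cat >> h.py <<'E'
SH=.009   # bar lies this far beyond grasp point (2 mm short of the TCP)
def bp(th,phi,back=0.): return barpose(th,phi,back+SH)
def rep(t=""):
    s=state();print(t,round(s["time"],2),"tcp",s["ee_pos"].round(3),"F",s["ft_force"].round(1),"gap",round(s["finger_gap"],4))
E
python3 - <<'E'
from h import *
q=inverse_kinematics(*bp(.472,1.2,.055)).copy()
q1=q.copy();q1[0]=state()["joint_pos"][0];movej(q1);rep("retract")
movej(q);rep("pre")
p,o=bp(.472,1.2);move_l(p,.08,o);rep("at bar")
for n in("top","side"):
    d=get_image(n);np.savez(f"{n}1.npz",P=cloud(d),f=d["frame"])
    if n=="side":cv2.imwrite("pics/side1.png",cv2.resize(d["frame"][120:330,170:450],None,fx=2.8,fy=2.8,interpolation=cv2.INTER_CUBIC))
E
```

```text
retract 1.03 tcp [0.143 0.416 0.213] F [ 0.4 -0.4 -0.3] gap 0.0876
pre 2.46 tcp [0.416 0.144 0.213] F [ 0.1  0.1 -0.5] gap 0.0876
at bar 3.3 tcp [0.436 0.147 0.162] F [-0.3 -0.9  0.6] gap 0.0876
```

View pics/side1.png

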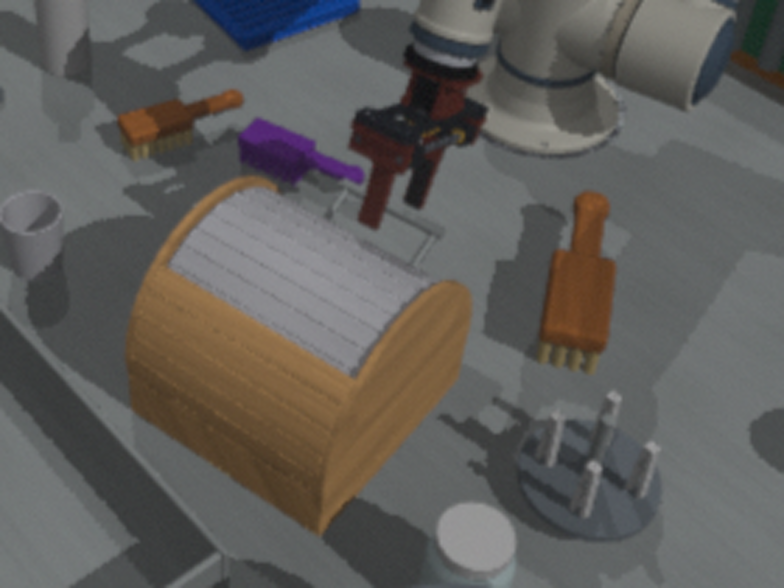

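The fingers at (372,210) and (418,190) straddle the bar with no contact force. I'll close them and roll the cover open, watching the wrist force.

```bash
python3 - <<'E'
from h import *
close();rep("closed")
N=12
ths=np.linspace(.472,.314+1.825,N+1)[1:]
phs=np.linspace(1.2,1.57,N+1)[1:]
for i,(t,ph) in enumerate(zip(ths,phs)):
    p,o=bp(t,ph);move_l(p,.09,o);s=state()
    rep(f"{t:.2f} err {np.linalg.norm(s['ee_pos']-p)*1e3:.1f}mm")
    if np.linalg.norm(s["ft_force"])>60 or s["finger_gap"]<.009: print("STOP");break
E
```

```text
closed 4.57 tcp [0.434 0.147 0.161] F [-10.   -2.3   2.5] gap 0.0111
0.61 err 1.8mm 4.98 tcp [0.446 0.149 0.183] F [-13.1  -4.    9.4] gap 0.0113
0.75 err 2.0mm 5.4 tcp [0.462 0.153 0.202] F [-9.2 -3.   9.3] gap 0.0112
0.89 err 2.2mm 5.82 tcp [0.479 0.157 0.219] F [-5.8 -1.7  8.4] gap 0.0115
1.03 err 2.1mm 6.23 tcp [0.499 0.161 0.232] F [-1.3 -1.8  6.2] gap 0.0114
1.17 err 1.7mm 6.65 tcp [0.52  0.165 0.243] F [-0.5 -0.4  5.6] gap 0.0113
1.31 err 1.6mm 7.07 tcp [0.542 0.17  0.25 ] F [ 0.9 -0.8  4.7] gap 0.0108
1.44 err 1.2mm 7.48 tcp [0.565 0.175 0.254] F [ 2.8 -0.9  4. ] gap 0.0112
1.58 err 0.7mm 7.9 tcp [0.587 0.18  0.255] F [ 3.7 -1.1  3. ] gap 0.0114
1.72 err 0.6mm 8.32 tcp [0.61  0.185 0.253] F [ 4.2 -1.   1.8] gap 0.0113
1.86 err 0.6mm 8.73 tcp [0.633 0.19  0.247] F [ 4.7 -2.1  0.7] gap 0.0111
2.00 err 0.6mm 9.15 tcp [0.655 0.195 0.239] F [ 4.7 -2.  -0.4] gap 0.0113
2.14 err 0.8mm 9.57 tcp [0.675 0.199 0.227] F [ 5.7 -3.  -0.2] gap 0.0111
```

Cover is open. I'll release, then cross-check the brush position using the side view and a fresh top view.

```bash
python3 - <<'E'
from h import *
gripper_open();rep("open")
p,o=bp(2.139,1.57,.09);move_l(p,.2,o);rep("up")
p2=[.444,-.248,.2];move_to(p2,down(-.216+np.pi/2+np.pi)) ; rep("hover")
q=state()["joint_pos"].copy();print(q.round(2))
for n,D in(("top0",np.load("top0.npz")),("side1",np.load("side1.npz"))):
    P=D["P"];hsv=cv2.cvtColor(D["f"],cv2.COLOR_BGR2HSV)
    m=(hsv[...,0]<18)&(hsv[...,1]>110)&(hsv[...,2]>40)&(np.hypot(P[...,0]-.42,P[...,1]+.243)<.12)&(P[...,2]>.03)&(P[...,2]<.06)
    x=P[m];a=-.216;r=cv2.minAreaRect(x[:,:2].astype(np.float32))
    print(n,m.sum(),np.round(r[0],3),np.round(r[1],3),round(r[2],1))
    d=np.array([np.cos(a),np.sin(a)]);e=np.array([-d[1],d[0]]);X=x[:,:2]@d;Y=x[:,:2]@e
    print(" along",X.min().round(4),X.max().round(4))
    for lo,hi in((X.max()-.085,X.max()-.045),(X.max()-.045,X.max()-.005),(X.min()+.01,X.min()+.06)):
        k=(X>lo)&(X<hi);print("  Y",np.percentile(Y[k],[1,99]).round(4),"z",np.median(x[k,2]).round(4))
d=get_image("side");cv2.imwrite("pics/side2.png",d["frame"])
np.savez("side2.npz",P=cloud(d),f=d["frame"])
E
```

```text
open 10.81 tcp [0.675 0.199 0.228] F [ 0.7 -0.4 -0.2] gap 0.0879
up 11.41 tcp [0.675 0.199 0.317] F [-0.1  0.6 -0.5] gap 0.0878
hover 13.28 tcp [ 0.445 -0.248  0.2  ] F [ 0.  -0.2  0.4] gap 0.0876
[-0.58 -0.16  1.53  0.    1.77  1.21]
top0 464 [ 0.418 -0.242] [0.048 0.162] 77.6
 along 0.3787 0.5409
  Y [-0.1693 -0.1231] z 0.0426
  Y [-0.1699 -0.123 ] z 0.042
  Y [-0.1565 -0.1364] z 0.0396
side1 357 [ 0.42  -0.239] [0.053 0.165] 78.9
 along 0.3791 0.5444
  Y [-0.1679 -0.1182] z 0.0421
  Y [-0.1676 -0.1195] z 0.0423
  Y [-0.1539 -0.131 ] z 0.0406
```

View pics/side2.png

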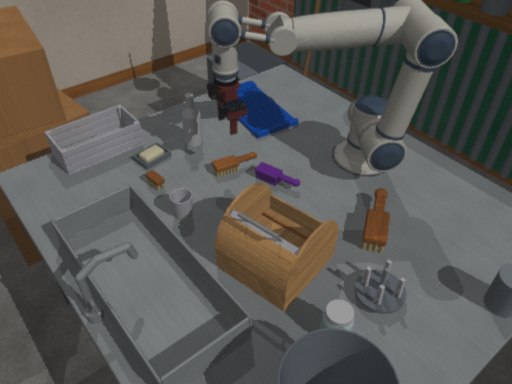

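The cover is fully open at (265,230), and the brush is at (232,163), undisturbed. The two views agree on it to about 3 mm. Picking it up now.

```bash
python3 - <<'E'
from h import *
a=-.21;o=down(a+np.pi/2+np.pi)
g=np.array([.4456,-.2462])
move_l([*g,.024],.15,o);rep("down")
close();rep("grip")
move_l([*g,.275],.2,o);rep("lift")
p=W([-.046,.027,.275]);move_to(p,down(YAW));rep("above")
print(state()["joint_pos"].round(2))
for n in("top","side"):
    d=get_image(n);np.savez(f"{n}3.npz",P=cloud(d),f=d["frame"],K=d["camera_matrix"],V=d["view"])
    f=d["frame"]
    if n=="side":cv2.imwrite("pics/side3.png",cv2.resize(f[60:330,150:450],None,fx=2.2,fy=2.2,interpolation=cv2.INTER_CUBIC))
E
```

```text
down 14.66 tcp [ 0.446 -0.247  0.025] F [ 0.3 -0.3  0.4] gap 0.0877
grip 15.33 tcp [ 0.446 -0.246  0.024] F [-0.2 -0.8  0.8] gap 0.0497
lift 16.74 tcp [ 0.445 -0.246  0.274] F [-0.2  0.2 -1.7] gap 0.0498
above 18.39 tcp [0.534 0.195 0.275] F [-1.   0.5 -1.6] gap 0.0499
[ 0.29  0.02  1.23 -0.    1.9   0.08]
```

View pics/side3.png

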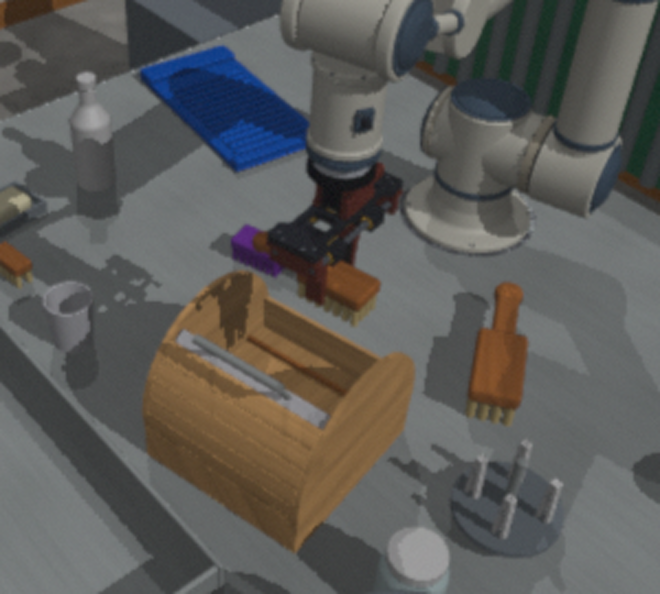

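The brush is level in the grip with its nose towards +y, block at (350,290) and handle at (265,240). I'll check its position along the case, then lower slowly.

```bash
python3 - <<'E'
from h import *
D=np.load("side3.npz");P=D["P"];hsv=cv2.cvtColor(D["f"],cv2.COLOR_BGR2HSV)
C=(P-O)@Rc
m=(hsv[...,0]<18)&(hsv[...,1]>110)&(P[...,2]>.255)&(P[...,2]<.31)&(abs(C[...,0]+.045)<.05)&(abs(C[...,1])<.14)
c=C[m];print(m.sum(),"y",np.percentile(c[:,1],[1,99]).round(4),"x",np.percentile(c[:,0],[1,99]).round(3),"z",np.percentile(c[:,2],[50,95]).round(4))
# floor / rails
k=(abs(C[...,1])<.1)&(abs(C[...,0])<.11)&(C[...,2]<.085)&(C[...,2]>.05);f=C[k]
for x in np.arange(-.11,.06,.006):
    s=f[(f[:,0]>=x)&(f[:,0]<x+.006)]
    if len(s)>3:print(round(x,3),len(s),np.percentile(s[:,2],[50,90]).round(4),end="; ")
E
```

```text
501 y [-0.0763  0.0857] x [-0.072 -0.012] z [0.2935 0.2978]
-0.11 73 [0.0597 0.0629]; -0.104 61 [0.06   0.0625]; -0.098 69 [0.0603 0.0639]; -0.092 17 [0.0632 0.0656]; -0.086 90 [0.0661 0.0694]; -0.08 126 [0.0628 0.0699]; -0.074 71 [0.06   0.0625]; -0.068 73 [0.06   0.0631]; -0.062 78 [0.0604 0.0629]; -0.056 74 [0.0601 0.0633]; -0.05 69 [0.06   0.0627]; -0.044 26 [0.0607 0.0632];
```

The front rail is at x of about -0.081, as expected. The nose is at y = +0.085 and the brush top is at 0.295, both as predicted. Lowering now.

```bash
python3 - <<'E'
from h import *
o=down(YAW)
for z,v in((.11,.12),(.09,.05)):
    move_l(W([-.045,.027,z]),v,o);rep(z)
z=.09
while z>.0815:
    z-=.0015;move_l(W([-.045,.027,z]),.02,o);s=state()
    if s["ft_force"][2]>4: break
rep("contact")
gripper_open();rep("open")
move_l(W([-.045,.027,.13]),.06,o);move_l(W([-.045,.027,.30]),.2,o);rep("up")
p,oo=bp(2.139,1.57,.09);q=inverse_kinematics(p,oo)
for n in("top","side"):
    d=get_image(n);np.savez(f"{n}4.npz",P=cloud(d),f=d["frame"])
    if n=="side":cv2.imwrite("pics/side4.png",cv2.resize(d["frame"][160:320,200:360],None,fx=3.7,fy=3.7,interpolation=cv2.INTER_CUBIC))
    P=cloud(d);C=(P-O)@Rc
    k=(abs(C[...,1])<.112)&(C[...,0]<-.0)&(C[...,0]>-.1)&(C[...,2]<.115)&(C[...,2]>.085)
    c=C[k]
    if k.sum()>20:print(n,k.sum(),"y",np.percentile(c[:,1],[1,99]).round(4),"x",np.percentile(c[:,0],[1,99]).round(4),"z",np.percentile(c[:,2],[50,95]).round(4))
E
```

```text
0.11 20.02 tcp [0.535 0.197 0.111] F [-0.6 -0.2 -1.5] gap 0.0498
0.09 20.57 tcp [0.534 0.196 0.09 ] F [ 0.5 -1.1 -1.9] gap 0.0497
contact 21.82 tcp [0.535 0.196 0.084] F [-3.  -0.6  6.4] gap 0.0499
open 22.57 tcp [0.535 0.196 0.082] F [ 0.  -0.1  0.6] gap 0.088
up 24.52 tcp [0.534 0.196 0.299] F [-0.2 -0.4 -0.9] gap 0.0875
top 346 y [-0.0804  0.0324] x [-0.0677 -0.0198] z [0.1011 0.1058]
side 589 y [-0.0794  0.0692] x [-0.07   -0.0198] z [0.1022 0.1066]
```

View pics/side4.png

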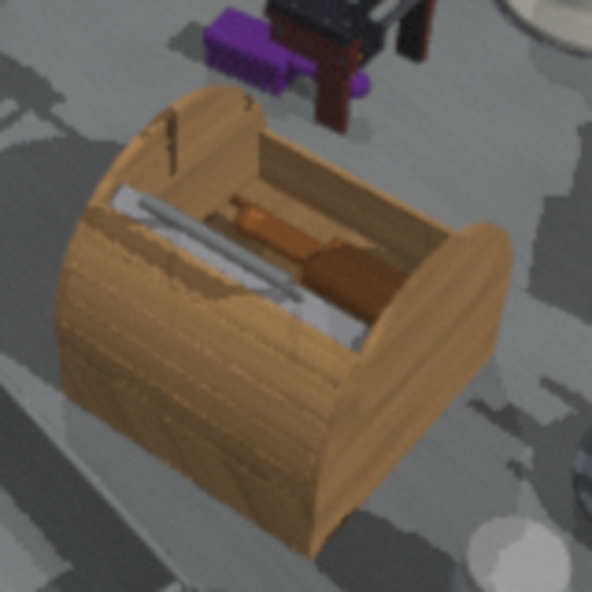

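The brush lies between the rails: x is centred on -0.045, the handle end is at y = -0.080, and the top is about 0.104. Now re-gripping the bar and rolling the cover shut.

```bash
python3 - <<'E'
from h import *
p,o=bp(2.139,1.57,.09);move_l(p,.2,o)
p,o=bp(2.139,1.57);move_l(p,.15,o);rep("at bar");close();rep("grip")
N=13
ok=True
for t,ph in zip(np.linspace(2.139,.334,N+1)[1:],np.linspace(1.57,1.12,N+1)[1:]):
    p,o=bp(t,ph);move_l(p,.09,o);s=state()
    rep(f"{t:.2f} err {np.linalg.norm(s['ee_pos']-p)*1e3:.1f}")
    if np.linalg.norm(s["ft_force"])>60 or s["finger_gap"]<.009: print("STOP");ok=False;break
if ok:
    gripper_open();rep("open")
    s=state();move_l(s["ee_pos"]+[0,0,.03],.06);rep("up")
    s=state();move_l(s["ee_pos"]+[-.0,0,.08],.15);rep("up")
for n in("top","side"):
    d=get_image(n);P=cloud(d);C=(P-O)@Rc
    R=np.hypot(C[...,0],C[...,2]-.085);k=(R>.160)&(R<.185)&(abs(C[...,1])<.065)&(C[...,2]>.1)&(C[...,2]<.19)&(C[...,0]<0)
    c=C[k];print(n,k.sum(),"bar ang",np.median(np.arctan2(c[:,2]-.085,-c[:,0])).round(3))
    if n=="side":cv2.imwrite("pics/side5.png",cv2.resize(d["frame"][140:320,170:390],None,fx=3,fy=3,interpolation=cv2.INTER_CUBIC))
E
```

```text
at bar 26.23 tcp [0.675 0.199 0.23 ] F [0.7 0.9 0.3] gap 0.0878
grip 27.39 tcp [0.675 0.199 0.228] F [ 1.6  1.  -0.5] gap 0.0114
2.00 err 0.6 27.81 tcp [0.654 0.195 0.24 ] F [-0.1 -0.5  1.5] gap 0.0114
1.86 err 0.7 28.23 tcp [0.633 0.19  0.248] F [1.5 0.4 4.2] gap 0.0113
1.72 err 1.0 28.64 tcp [0.61  0.185 0.254] F [0.4 1.1 6. ] gap 0.0113
1.58 err 1.0 29.06 tcp [0.587 0.18  0.256] F [-1.   0.2  6.5] gap 0.0113
1.44 err 0.8 29.48 tcp [0.563 0.175 0.254] F [-1.7  0.1  7.4] gap 0.0115
1.31 err 0.6 29.89 tcp [0.54 0.17 0.25] F [-3.4  0.9  7.1] gap 0.011
1.17 err 0.6 30.31 tcp [0.518 0.166 0.241] F [-4.   1.2  7.6] gap 0.011
1.03 err 1.1 30.73 tcp [0.497 0.161 0.23 ] F [-4.1  2.2  4.5] gap 0.0108
0.89 err 0.9 31.14 tcp [0.479 0.157 0.216] F [-4.   3.5  1.7] gap 0.0117
0.75 err 0.9 31.56 tcp [0.462 0.153 0.2  ] F [-2.3  3.5 -0.5] gap 0.0113
0.61 err 0.8 31.98 tcp [0.447 0.15  0.181] F [ 0.9  5.1 -2.1] gap 0.0113
0.47 err 0.7 32.39 tcp [0.435 0.147 0.161] F [ 1.4  5.4 -3.1] gap 0.0113
0.33 err 0.9 32.81 tcp [0.426 0.145 0.139] F [ 4.1  5.3 -4.4] gap 0.0107
open 34.05 tcp [0.426 0.145 0.14 ] F [ 0.4 -0.1  1. ] gap 0.0881
up 34.7 tcp [0.426 0.145 0.17 ] F [ 0.3 -0.2  0.7] gap 0.0878
up 35.38 tcp [0.426 0.145 0.248] F [-0.3 -0.6  0.6] gap 0.0877
top 107 bar ang 0.349
side 171 bar ang 0.345
```

View pics/side5.png

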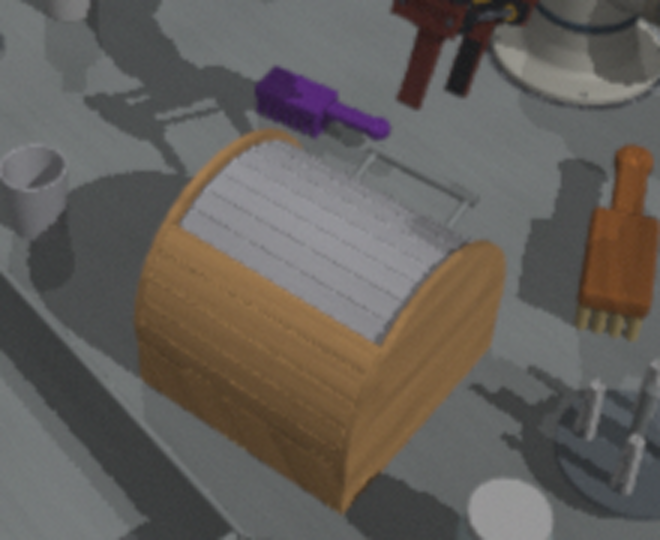

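The bar is at angle 0.345–0.349, so q is about 0.03 and within tolerance. Next is a light force-guarded nudge with closed fingers to take it fully home.

```bash
python3 - <<'E'
from h import *
close()
p,o=barpose(.314,1.4,.07);move_l(p,.15,o);rep("pre")
b=.040
while b>.0245:
    b-=.0015;p,_=barpose(.314,1.4,b);move_l(p,.03,o)
    F=state()["ft_force"];
    if np.linalg.norm(F)>12:break
rep(f"push b={b:.4f}")
p,_=barpose(.314,1.4,.12);move_l(p,.1,o);rep("back")
for n in("top","side"):
    d=get_image(n);P=cloud(d);C=(P-O)@Rc
    R=np.hypot(C[...,0],C[...,2]-.085);k=(R>.160)&(R<.185)&(abs(C[...,1])<.065)&(C[...,2]>.1)&(C[...,2]<.19)&(C[...,0]<0)
    c=C[k];print(n,k.sum(),"bar ang",np.median(np.arctan2(c[:,2]-.085,-c[:,0])).round(3))
    if n=="top":
        a=np.load("top0.npz")["f"];df=cv2.absdiff(a,d["frame"]).max(2);cv2.imwrite("pics/top6.png",np.hstack([d["frame"][60:340,50:440]]))
E
```

```text
pre 37.34 tcp [0.415 0.143 0.196] F [0.1 0.5 1.2] gap 0.0005
push b=0.0235 41.04 tcp [0.422 0.144 0.152] F [-5.9 -1.6  8.7] gap 0.0004
back 42.16 tcp [0.406 0.141 0.245] F [-1.2  0.2 -0.2] gap 0.0004
top 101 bar ang 0.343
side 171 bar ang 0.34
```

View pics/top6.png

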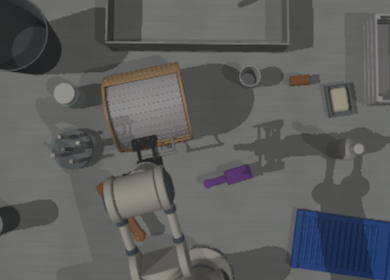

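The top view shows the cover shut, the arm clear of it, and the bystanders where they started. A 10 N push moved the cover hardly any further, so it is at the stop; the small angle left over is because the cameras see the bar's upper surface. Handing in.

```bash
python3 -c "
from h import *
job_done();rep()"
```

```text
the job is handed in; nothing more can be done
the job is handed in; nothing more can be done
```

The brush is in the case and the cover is rolled shut; I handed the job in at about 42 s of the 67 s allowed. No verdict is reported on hand-in.

**What I did:**
- I gripped the bar and rolled the cover open to about 1.82 rad.
- I picked up the smaller orange long-handled brush and lowered it between the rails with its nose towards the case's +y end. It touched down at about 6 N.
- I let go, rolled the cover shut by the bar, and finished with a light push using closed fingers.

**Last checks:**
- **Brush:** it was centred across the rails at x = -0.045 m with its handle end at y = -0.080 m. The block top was about 0.104 m up, which puts the bristles on the floor. This was measured before I closed the cover, because it can't be seen once shut.
- **Cover:** the cameras put the bar at 0.340–0.343 rad, against 0.314 when fully shut, so the cover reads about 0.03 rad open (limit 0.06). I think most of that is measuring bias, because the cameras see the top of the bar. The final 10 N push barely moved it.
- **Surroundings:** the other things looked undisturbed in the last top view, by eye rather than by measurement. The gripper was clear of everything, and the wrist force readings I took stayed below about 17 N.

No check failed.

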